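# Dock the vial board on its notched rails

## Task

Gently push the white vial board along its rails, away from the robot, until you feel its feet drop into the red notches and it sits down level there; the blue wall at its near end is for pushing on. Only push it: do not lift or tip the board, do not touch the amber vials standing in it, and leave everything else on the bench where it is. Finish with the hand clear.

Things in the scene. Friction and masses are not known exactly. Their poses are not given: they have to be found in the camera images.
- bed: Fixed docking bed, 350 (x) x 150 (y) mm: grey base plate, two steel rails (tops 20 mm above the bench, 34 to 58 mm either side of the centre line) between white side guides (inner faces 61.5 mm from the centre line, tops 34 mm up). Near end open. Origin: centre of its underside, on the bench; x runs along the rails, away from the robot; z up.
- end_stop (a point): Centre of the near face of the white cross block across the bed's far end: bed x = +150 mm, 25 mm above the bench. Block 42 mm high, small round gauge on top to 55 mm. It is only an end stop, 45 mm beyond the docked board.
- dock (a point): Point of the bed where the board's origin lies when docked: bed x = +35, y = 0, 14 mm above the bench; axes as the bed. The rails have notches with red floors and red marks on the guides beside them: inner ones (front feet) at bed x = +95, outer ones (rear feet) at x = -25 mm, 17 mm long, 6 mm deep.
- board: Loose white vial board on the rails, 0.28 to 0.46 kg: plate 140 (x) x 120 (y) x 10 mm with six pockets, on four feet 8 mm high, 12 mm long, at x = +60 and -60 mm. Origin: its centre at the underside of the feet: 20 mm above the bench on the rails, 14 mm docked. Axes as the bed's, x to the dock; 1.5 mm side play. Starts 65 to 130 mm short of the dock.
- push_face (a point): Centre of the near, upright face of the board's blue push wall: board x = -70, y = 0, 20 mm above its origin. Face 110 mm wide, 24 mm high (28 to 52 mm above the bench at the start, 6 mm lower docked), looking to board -x; its back slopes, so it cannot be pinched. Sliding takes 1 to 4 N; pushed below 40 mm/s the board drops in and the notch walls stop it, the push rising steeply.
- vial_a: Loose capped amber glass vial, 22 mm diameter, 44 mm high, blue cap, standing in a 7 mm deep pocket of the board at board x = 45, y = -37 mm, its underside 11 mm above the board's origin (cap top 75 mm above the bench at the start). Origin: centre of its underside, z up. Not to be touched.
- vial_b: Loose capped amber glass vial, 22 mm diameter, 44 mm high, blue cap, standing in a 7 mm deep pocket of the board at board x = 5, y = 0 mm, its underside 11 mm above the board's origin (cap top 75 mm above the bench at the start). Origin: centre of its underside, z up. Not to be touched.
- vial_c: Loose capped amber glass vial, 22 mm diameter, 44 mm high, blue cap, standing in a 7 mm deep pocket of the board at board x = 45, y = 37 mm, its underside 11 mm above the board's origin (cap top 75 mm above the bench at the start). Origin: centre of its underside, z up. Not to be touched.
- tube_rack: Fixed white rack of capped glass tubes, 200 (x) x 100 (y) x 98 mm high, standing on the bench beside the bed, on its left or its right. Origin: centre of its underside.
- solvent_a: Loose amber solvent bottle, 86 mm diameter, 190 mm high, at the far left. Origin: centre of its underside. Bystander.
- solvent_b: Loose amber solvent bottle, 86 mm diameter, 190 mm high, at the far right. Origin: centre of its underside. Bystander.
- beaker: Loose empty glass beaker, 68 mm diameter, 90 mm high, on the right. Origin: centre of its underside. Bystander.
- jar: Loose clear jar with a red cap, 52 mm diameter, 60 mm high, on the left. Origin: centre of its underside. Bystander.

How it is judged:
By the outcome, as a careful person would: the job done as asked, in the order asked, and still so for the second after the job is handed in, with the robot touching nothing.
It also fails if it takes over 40 s, if anything falls off the work surface, if the arm or the gripper's body presses on something with over 40 N, if the wrist force passes 120 N, or if a joint passes its speed limit or range.

## Robot

A 6-joint arm with a two-finger parallel gripper is mounted at the origin on the work surface. World frame = base frame: x ahead of the robot, y to its left, z up, the work surface at z = 0. Lengths are in m, angles in rad, forces in N, time in s.
With the tool pointing down it reaches from about 0.3 to 0.875 m from the base axis. Payload 6.4 kg.
Tool frame: the origin (TCP) lies at the very end of the fingers, on their centre line; the grasp point (between the pads) lies 19 mm behind it; z points along the fingers, y is the line along which they close (so a half turn about z gives the same grasp; the last joint's range is limited). The gripper opens to 88 mm and grips with 3 to 60 N. Pads are 18 mm wide; open, the fingers measure 123 mm over their backs; the gripper's body (75 mm by 187 mm) begins 45 mm behind the grasp point.
Start: joints at [0.994, 0.181, 1.607, -0, 1.354, -0.206], TCP at [0.208, 0.536, 0.201] pointing down, gripper open.
Joint ranges: [-2.99, 2.99], [-0.89, 2.07], [0.3, 2.58], [-1.14, 4.28], [0, 2.63], [-3.12, 3.12]. Speed limits (rad/s): [2.57, 2.57, 3.01, 3.14, 3.14, 3.14].

## Interface

Orientations are given as [roll, pitch, yaw] about the fixed x, y, z axes, in that order (R = Rz(yaw) Ry(pitch) Rx(roll)).
In Python, from bench import ctrl gives the robot as it stands.
- The arm moves only by the tool step_arm, never from a script. Its argument "moves" is a list of rows, each a list of 4 numbers: the shift along the tool's x, y, z in m, then the turn about the tool's z in rad. In form: [[tx, ty, tz, twist], ...]. A call has 1 to 8 rows; each row is the pose to reach, as a shift and turn from the pose commanded when the call began, along the tool's axes at that moment; what a row does not reach only later rows make up. A row lasts 1/8 s, in which the tool goes at most 62.5 mm and 10.7 degrees, less where a joint would pass 70% of its speed; a pose out of reach is approached as far as the arm can. A call with a gripper value outside its range is refused whole. "hand" is the finger opening in m, from 0 to 0.0881, set as the call begins (left out, the last holds). The fingers move at their own pace and stop on an object; "newtons" is the grip in N (left out, the last holds). Time passes only in rows, so rows that repeat a pose let the fingers close. It gives the time, the measured TCP pose, the force, the opening and the grip force at its end, in the units of the state.
- ctrl.sense(): the state, without advancing time (a new reading comes with each control period).
- ctrl.get_image(name): name is "side" or "top"; returns the picture (480x640x3 uint8, red, green, blue); there is no depth.
- ctrl.camera_info(name): a dict with "fx", "fy", "cx", "cy" (pixels), "k1" (the pictures are not rectified: a ray, as slopes to the right and down, at radius r is drawn at 1 + k1 r^2 times it, then the intrinsics apply), "rvec" (rotation vector, rad) and "tvec" (3), from world to camera coordinates, as OpenCV has them. Camera axes: x right, y down, z forward; pixel columns grow to the right and rows downward; lengths in m; the calibration is good to about 2 mm. A picture is of the moment at which its call begins. camera_info takes no time and is no camera call.
- ctrl.job_done(): hands the job in; it is judged then, once.
The state is a dict: "time_s": time; "qpos": joint angles; "joint_vel": joint speeds; "joint_torque": joint torques, N m; "tool_pos": TCP position; "tcp_rot": TCP orientation; "force": force on the tool from outside, world axes, zero at the start; "torque": the same for the moment, N m; "finger_gap": finger opening in m; "grasp_force": force on a finger pad.
Only numpy, scipy, OpenCV 4.12 (cv2) and the standard library are available. Lean on these libraries where they do the work, as an engineer would, in place of code of your own. Each camera call takes 0.05 s, during which the arm holds its last target. There are 200 camera calls.

## Working session

There is one attempt and no reset: what is moved stays moved. The work goes in short steps, Python scripts to look and compute and a tool call to move; the robot and the scene stay as the last step left them, time stands still between calls to the robot, and variables do not carry over. Pictures are saved under pics/ and viewed, at most 10 in all, crops included, and the job is handed in when it is done.

Besides the shell and the picture viewer there is one more tool, called after "Emit:" as name(argument=value, ...), one argument or row to a line, values as JSON. step_arm: Moves the arm, as the interface text tells. Its arguments: {"type":"object","properties":{"moves":{"type":"array","items":{"type":"array","items":{"type":"number"}}},"hand":{"type":"number"},"newtons":{"type":"number"}},"required":["moves"]}

```bash
mkdir -p pics; ls; python3 - <<'E'
from bench import ctrl
import cv2
for n in("top","side"):
    im=ctrl.get_image(n); cv2.imwrite(f"pics/{n}0.png",im[:,:,::-1]); print(n,ctrl.camera_info(n))
print(ctrl.sense())
E
```

```text
pics
top {'fx': 576.5264358799973, 'fy': 576.5264358799973, 'cx': 314.1221333535101, 'cy': 234.82529364513974, 'k1': -0.16891555761293245, 'rvec': array([ 2.20258412, -1.9828573 ,  0.23350143]), 'tvec': array([-0.05074382,  0.62924016,  1.21613586])}
side {'fx': 493.9415414433658, 'fy': 493.9415414433658, 'cx': 316.5369139424263, 'cy': 226.34939901132356, 'k1': 0.00271147297934528, 'rvec': array([ 0.1863542 , -2.75243202,  1.34986583]), 'tvec': array([0.63529034, 0.09856104, 1.08440545])}
{'time_s': 0.1, 'qpos': array([ 9.93696178e-01,  1.81506691e-01,  1.60786738e+00, -9.91861488e-07,
        1.35380099e+00, -2.06324968e-01]), 'joint_vel': array([-0.00029565, -0.00235742, -0.00043356,  0.00064723,  0.00030279,
       -0.00179284]), 'joint_torque': array([ 1.59595824e-03, -4.34826422e+01, -3.42693973e+01,  7.03821145e-02,
        3.40787612e-02, -7.65660457e-05]), 'tool_pos': array([0.20804847, 0.53547738, 0.20029745]), 'tcp_rot': array([-3.14004361e+00, -3.23230664e-04,  2.77081744e+00]), 'force': array([-0.71246667, -0.49390484, -0.17604054]), 'torque': array([ 0.01914808, -0.00924041, -0.00710763]), 'grasp_force': 0.0, 'finger_gap': 0.08799316399595869}
```

View pics/top0.png

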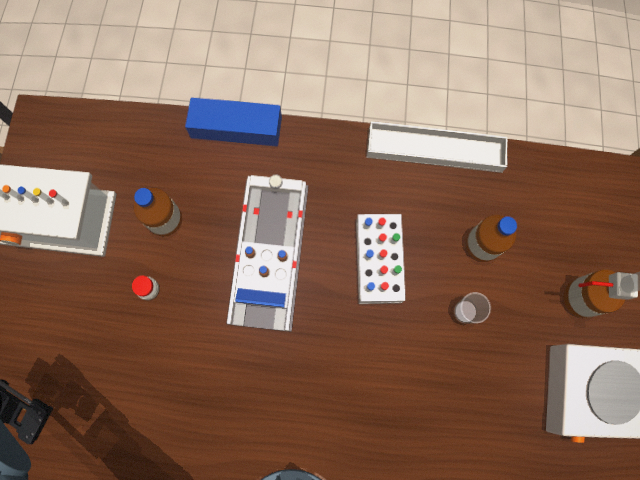

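View pics/side0.png

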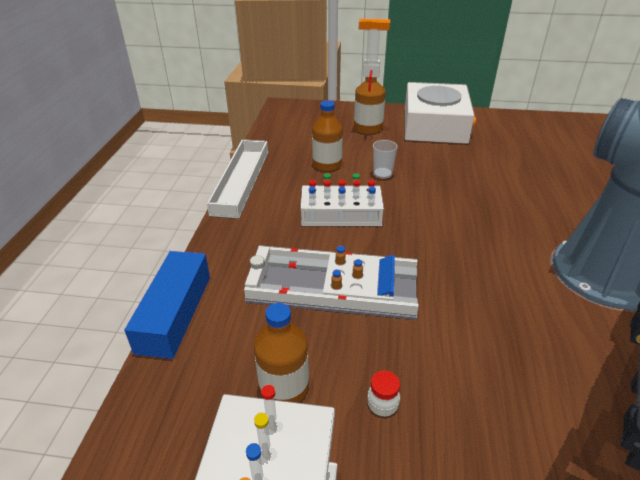

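The top view shows the bed spanning pixels (228–307, 177–330). The blue push wall is near (260,297), the vials near (250,252), (264,271) and (282,255), the red marks near (243,210), (302,214), (238,258) and (294,265), and the rack to the right at (380,258).

```bash
cat >h.py <<'E'
import cv2, numpy as np
from bench import ctrl
def cast(n,px,z):
    c=ctrl.camera_info(n); K=np.array([[c['fx'],0,c['cx']],[0,c['fy'],c['cy']],[0,0,1]])
    q=np.array(px,float).reshape(-1,1,2)
    s=cv2.undistortPointsIter(q,K,np.array([c['k1'],0,0,0.]),None,None,(3,100,1e-10)).reshape(-1,2)
    R=cv2.Rodrigues(c['rvec'])[0]; o=-R.T@c['tvec']; d=np.c_[s,np.ones(len(s))]@R
    return o+d*((z-o[2])/d[:,2])[:,None]
def comps(im,col,box,amin=6):
    r,g,b=[im[:,:,i].astype(int) for i in range(3)]
    m=((r>120)&(g<90)&(b<90)) if col=='red' else ((b>90)&(r<70)&(b>g+40))
    m=m.astype(np.uint8); M=np.zeros_like(m); x0,y0,x1,y1=box; M[y0:y1,x0:x1]=m[y0:y1,x0:x1]
    n,l,s,c=cv2.connectedComponentsWithStats(M)
    return [(c[i],s[i,4],np.argwhere(l==i)[:,::-1]) for i in range(1,n) if s[i,4]>=amin]
E
python3 - <<'E'
from h import *
np.set_printoptions(precision=4,suppress=True)
B={'top':(222,170,312,335),'side':(240,240,425,320)}
for n in B:
    im=cv2.imread(f'pics/{n}0.png')[:,:,::-1]
    for col in('red','blue'):
        for c,a,p in comps(im,col,B[n]):
            print(n,col,c.round(1),a,'z34',cast(n,c,.034)[0,:2],'z14',cast(n,c,.014)[0,:2])
            if col=='blue' and a>100:
                q=cv2.boxPoints(cv2.minAreaRect(p.astype(np.float32))); print(q, cast(n,q,.052)[:,:2],cast(n,q,.028)[:,:2])
im=cv2.imread('pics/top0.png'); cv2.imwrite('pics/crop.png',cv2.resize(im[165:340,220:320],None,fx=3.4,fy=3.4,interpolation=cv2.INTER_CUBIC))
E
```

```text
top red [232.7 170.9] 10 z34 [0.7752 0.2252] z14 [0.782  0.2288]
top red [243.3 172.8] 18 z34 [0.7731 0.1992] z14 [0.7798 0.2025]
top red [231.9 190. ] 41 z34 [0.7278 0.2203] z14 [0.7338 0.2239]
top red [243.9 207.5] 30 z34 [0.6882 0.1862] z14 [0.6936 0.1893]
top red [256.  210.5] 30 z34 [0.6839 0.1571] z14 [0.6893 0.1597]
top red [299.9 213.6] 19 z34 [0.6871 0.0544] z14 [0.6925 0.0554]
top red [289.4 214.2] 21 z34 [0.6832 0.0785] z14 [0.6885 0.0799]
top red [307.  242.3] 31 z34 [0.6209 0.0306] z14 [0.6253 0.0312]
top red [305.8 248.6] 20 z34 [0.6059 0.0319] z14 [0.6101 0.0326]
top red [250.1 253.6] 17 z34 [0.5807 0.1575] z14 [0.5845 0.1601]
top red [236.6 258.2] 24 z34 [0.5667 0.1871] z14 [0.5703 0.1901]
top red [305.7 256.8] 29 z34 [0.587  0.0301] z14 [0.5908 0.0307]
top red [280.  257.7] 7 z34 [0.5786 0.0882] z14 [0.5823 0.0897]
top red [294.  264.5] 18 z34 [0.5663 0.0546] z14 [0.5698 0.0556]
top red [305.1 270.9] 133 z34 [0.5542 0.0278] z14 [0.5575 0.0284]
top red [264.6 272.5] 13 z34 [0.5407 0.119 ] z14 [0.5439 0.121 ]
top red [226.7 272.6] 7 z34 [0.5313 0.2052] z14 [0.5343 0.20
[... 1385 characters left out ...]
 [0.5841 0.0161]
side blue [386.2 276. ] 558 z34 [0.4784 0.1139] z14 [0.4775 0.0925]
[[377.7927 294.6701]
 [378.8737 254.6723]
 [394.0248 255.0818]
 [392.9438 295.0796]] [[0.494  0.1881]
 [0.4967 0.0688]
 [0.4647 0.066 ]
 [0.4648 0.1854]] [[0.4934 0.1643]
 [0.4963 0.0409]
 [0.4631 0.038 ]
 [0.4632 0.1615]]
side blue [357.9 262.5] 36 z34 [0.5401 0.0795] z14 [0.541  0.0572]
side blue [336.3 273.1] 39 z34 [0.5826 0.1185] z14 [0.5847 0.0973]
side blue [277.9 311.8] 372 z34 [0.6826 0.2414] z14 [0.6874 0.2236]
[[266. 303.]
 [290. 303.]
 [290. 319.]
 [266. 319.]] [[0.7055 0.2382]
 [0.6598 0.2322]
 [0.6524 0.272 ]
 [0.6966 0.2778]] [[0.7122 0.2162]
 [0.6649 0.2099]
 [0.6573 0.2511]
 [0.703  0.2571]]
```

View pics/crop.png

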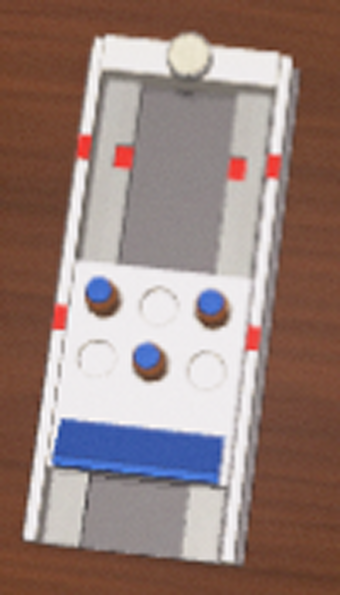

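The bed axis lies along world x (yaw about -0.3°) with its centre line at y≈0.1205. The push face is now at x≈0.466 and will be at about 0.557 once docked. I'll bring the hand behind the wall with its wide side across the bed.

Emit:
step_arm(
  moves=[
    [-0.04,-0.034,0.006,-0.04],
    [-0.09,-0.077,0.015,-0.09],
    [-0.14,-0.12,0.025,-0.15],
    [-0.19,-0.163,0.035,-0.2],
    [-0.24,-0.206,0.045,-0.25],
    [-0.29,-0.249,0.05,-0.3],
    [-0.335,-0.288,0.05,-0.345],
    [-0.358,-0.307,0.05,-0.367],
  ],
  hand=0.04,
)

```text
time_s: 1.1
tool_pos: [0.4313, 0.1178, 0.1509]
tcp_rot: [-3.142, -0.0, 3.137]
force: [0.9, 0.5, 0.1]
finger_gap: 0.0401
grasp_force: 0.0
```

Emit:
step_arm(
  moves=[
    [0,0,0,0],
    [0,0,0,0],
    [0,0,0,0],
  ],
)

```text
time_s: 1.48
tool_pos: [0.43, 0.1212, 0.1509]
tcp_rot: [3.141, -0.001, 3.139]
force: [-0.8, -0.3, 1.1]
finger_gap: 0.0402
grasp_force: 0.0
```

Emit:
step_arm(
  moves=[
    [0,0,0.02,0],
    [0,0,0.04,0],
    [0,0,0.06,0],
    [0,0,0.08,0],
    [0,0,0.1,0],
    [0,0,0.11,0],
    [0,0,0.118,0],
    [0,0,0.118,0],
  ],
)

```text
time_s: 2.48
tool_pos: [0.4305, 0.1204, 0.033]
tcp_rot: [3.142, -0.001, 3.138]
force: [0.0, 0.1, -0.5]
finger_gap: 0.0401
grasp_force: 0.0
```

```bash
python3 - <<'E'
from h import *
print(ctrl.sense()['tool_pos'],ctrl.sense()['force'])
for n,b in(('top',(215,160,425,335)),('side',(240,170,480,330))):
    im=ctrl.get_image(n)[:,:,::-1]; c=im[b[1]:b[3],b[0]:b[2]]
    cv2.imwrite(f'pics/{n}1.png',cv2.resize(c,None,fx=3,fy=3,interpolation=cv2.INTER_CUBIC))
E
```

```text
[0.43052505 0.12037933 0.03296098] [ 0.01014428  0.09329921 -0.47236564]
```

View pics/side1.png

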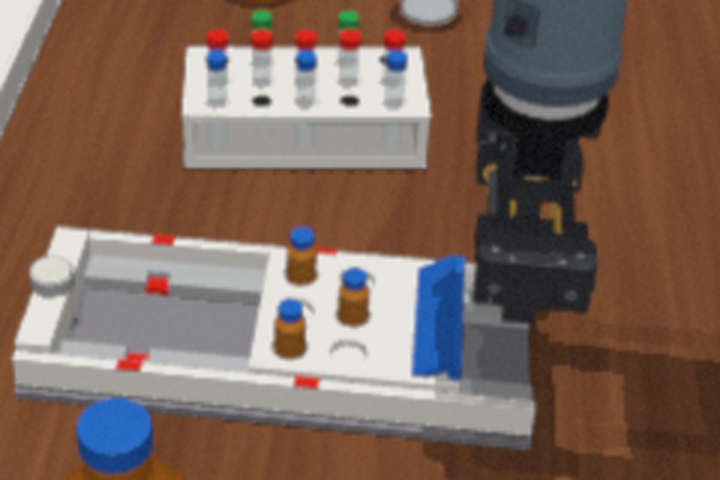

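The side view shows the hand low behind the blue wall (wall near crop pixel (440,315), gripper at x≥477), with a gap to the wall and clear of the vials. I'll approach slowly until it makes contact.

Emit:
step_arm(
  moves=[
    [-0.003,0,0,0],
    [-0.006,0,0,0],
    [-0.009,0,0,0],
    [-0.012,0,0,0],
    [-0.015,0,0,0],
    [-0.017,0,0,0],
    [-0.019,0,0,0],
    [-0.021,0,0,0],
  ],
)

```text
time_s: 3.58
tool_pos: [0.4519, 0.12, 0.0331]
tcp_rot: [-3.142, -0.0, 3.138]
force: [-0.7, -0.4, 0.4]
finger_gap: 0.0399
grasp_force: 0.0
```

Emit:
step_arm(
  moves=[
    [-0.002,0,0,0],
    [-0.004,0,0,0],
    [-0.006,0,0,0],
    [-0.008,0,0,0],
    [-0.01,0,0,0],
    [-0.012,0,0,0],
    [-0.014,0,0,0],
    [-0.016,0,0,0],
  ],
)

```text
time_s: 4.58
tool_pos: [0.4679, 0.1199, 0.0331]
tcp_rot: [3.142, -0.0, 3.138]
force: [0.2, -0.0, 0.5]
finger_gap: 0.0399
grasp_force: 0.0
```

```bash
python3 - <<'E'
from h import *
print(ctrl.sense()['tool_pos'],ctrl.sense()['force'])
im=[]
for n,b in(('top',(215,160,325,340)),('side',(240,230,480,330))):
    I=ctrl.get_image(n); c=I[b[1]:b[3],b[0]:b[2],::-1]
    im.append(cv2.resize(c,None,fx=3.2,fy=3.2,interpolation=cv2.INTER_CUBIC))
    for c,a,p in comps(I,'blue',{'top':(222,170,312,335),'side':(310,240,425,300)}[n]): print(n,c.round(1),a,p.min(0),p.max(0))
a,b=im; w=min(800-a.shape[1],b.shape[1]); b=cv2.resize(b,(w,b.shape[0]*w//b.shape[1]))
o=np.zeros((a.shape[0],a.shape[1]+w,3),np.uint8); o[:,:a.shape[1]]=a; o[:b.shape[0],a.shape[1]:]=b
cv2.imwrite('pics/both2.png',o)
E
```

```text
[0.46789848 0.11994286 0.03311447] [ 0.20981739 -0.03360535  0.50737658]
top [248.6 250.3] 32 [246 247] [251 253]
top [280.9 253.7] 20 [279 251] [284 256]
top [282.2 300.3] 50 [280 294] [284 306]
side [340.2 249.2] 39 [337 246] [343 252]
side [357.7 262.6] 33 [355 260] [361 265]
side [336.5 273.3] 35 [334 270] [339 276]
side [385.3 283.2] 347 [378 270] [393 295]
```

View pics/both2.png

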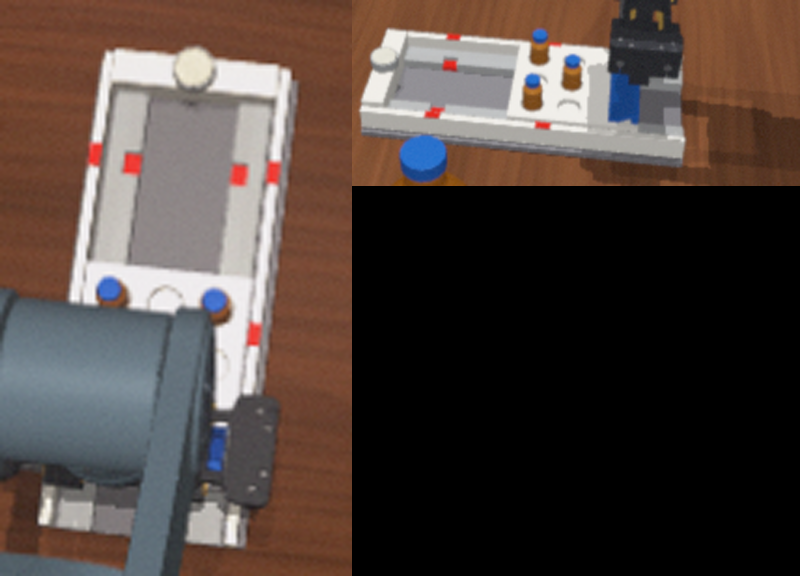

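The board hasn't moved: the vial caps in the side view are at the same pixels as before, (340,249), (358,263) and (336,273). I'll keep feeling slowly for contact.

Emit:
step_arm(
  moves=[
    [-0.002,0,0,0],
    [-0.004,0,0,0],
    [-0.006,0,0,0],
    [-0.008,0,0,0],
  ],
)

```text
time_s: 5.18
tool_pos: [0.4759, 0.1199, 0.0331]
tcp_rot: [-3.142, -0.0, 3.138]
force: [-0.4, -1.3, -0.3]
finger_gap: 0.0398
grasp_force: 0.0
```

```bash
python3 - <<'E'
from h import *
im=cv2.imread('pics/top0.png')[:,:,::-1]
for c,a,p in comps(im,'blue',(222,170,312,335)): print(c.round(1),a,cast('top',c,.073)[0])
for q in([249,251],[264,270.5],[282,254.5]): print(cast('top',q,.075)[0])
I=ctrl.get_image('side')
for c,a,p in comps(I,'blue',(310,240,425,300)): print(c.round(1),a,cast('side',c,.073)[0])
for n in('top','side'):
    c=ctrl.camera_info(n); print(n,-cv2.Rodrigues(c['rvec'])[0].T@c['tvec'])
E
```

```text
[260.2 296.5] 506 [0.48083853 0.1182152  0.073     ]
[0.57869005 0.15541811 0.075     ]
[0.53868448 0.11680413 0.075     ]
[0.57859834 0.08148607 0.075     ]
[340.2 249.1] 40 [0.57849197 0.08570508 0.073     ]
[357.7 262.6] 33 [0.53877969 0.12352612 0.073     ]
[336.5 273.3] 35 [0.57824974 0.16042101 0.073     ]
[385.3 283.9] 329 [0.48128846 0.1779843  0.073     ]
top [ 0.33769454 -0.01090433  1.32791116]
side [0.51066664 0.87740045 0.74741642]
```

```bash
python3 - <<'E'
from h import *
I=ctrl.get_image('side'); c=I[200:310,320:450,::-1]
cv2.imwrite('pics/side3.png',cv2.resize(c,None,fx=5,fy=5,interpolation=cv2.INTER_CUBIC))
E
```

```text
(no output)
```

View pics/side3.png

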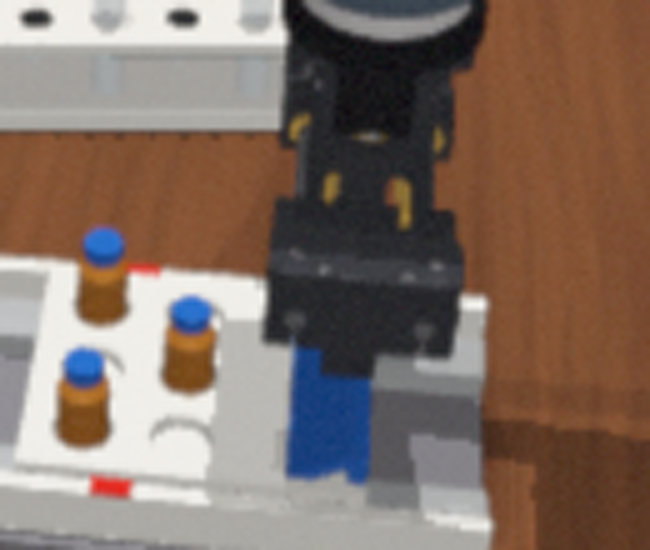

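The crop shows a fingertip at about crop (350,372), with the blue wall spanning crop x 288–372. The tip appears over the wall rather than behind it. I'll project where the reported geometry should appear.

```bash
cat >>h.py <<'E'
def proj(n,P):
    c=ctrl.camera_info(n); K=np.array([[c['fx'],0,c['cx']],[0,c['fy'],c['cy']],[0,0,1]])
    return cv2.projectPoints(np.array(P,float),c['rvec'],c['tvec'],K,np.array([c['k1'],0,0,0.]))[0].reshape(-1,2)
E
python3 - <<'E'
from h import *
s=ctrl.sense(); print(s['qpos'],s['tool_pos'],s['force'])
x,y,z=s['tool_pos']
for lab,P in dict(tip_out=[[x+a,y+.0375,z+d] for d in(0,.03) for a in(-.009,.009)],tip_in=[[x+a,y+.02,z] for a in(-.009,.009)],
  body=[[x+a,y+.0935,z+.064] for a in(-.0375,.0375)],wall=[[.4637,.1205+b,c] for b in(-.055,.055) for c in(.028,.052)]).items():
    p=proj('side',P); print(lab,'side',p.round(1).tolist(),'crop',((p-[320,200])*5).round().tolist())
E
```

```text
[ 4.40784449e-03  2.24519215e-01  1.93909603e+00 -4.66981306e-05
  9.77749231e-01 -1.56255062e+00] [0.47605709 0.11988603 0.03316494] [-0.33603125  0.16281747  0.28832655]
tip_out side [[391.3, 291.6], [382.3, 290.8], [392.5, 280.9], [383.4, 280.0]] crop [[356.0, 458.0], [311.0, 454.0], [363.0, 404.0], [317.0, 400.0]]
tip_in side [[391.4, 285.5], [382.6, 284.7]] crop [[357.0, 428.0], [313.0, 424.0]]
body side [[409.1, 290.0], [368.3, 286.2]] crop [[446.0, 450.0], [241.0, 431.0]]
wall side [[393.5, 263.3], [394.5, 255.0], [392.6, 300.1], [393.6, 291.5]] crop [[368.0, 317.0], [372.0, 275.0], [363.0, 500.0], [368.0, 458.0]]
```

```bash
python3 - <<'E'
from h import *
for z in(.097,.14,.18):
  for y in(.0264,-.02):
    p=proj('top',[[.468+a,y,z] for a in(-.0375,.0375)]); print(z,y,((p-[215,160])*3.2).round().tolist())
I=ctrl.get_image('top'); c=I[255:345,200:330,::-1]
cv2.imwrite('pics/top4.png',cv2.resize(c,None,fx=6,fy=6,interpolation=cv2.INTER_CUBIC))
E
```

```text
0.097 0.0264 [[269.0, 522.0], [282.0, 411.0]]
0.097 -0.02 [[339.0, 529.0], [350.0, 418.0]]
0.14 0.0264 [[268.0, 517.0], [281.0, 401.0]]
0.14 -0.02 [[340.0, 524.0], [352.0, 409.0]]
0.18 0.0264 [[266.0, 511.0], [280.0, 392.0]]
0.18 -0.02 [[341.0, 519.0], [353.0, 400.0]]
```

View pics/top4.png

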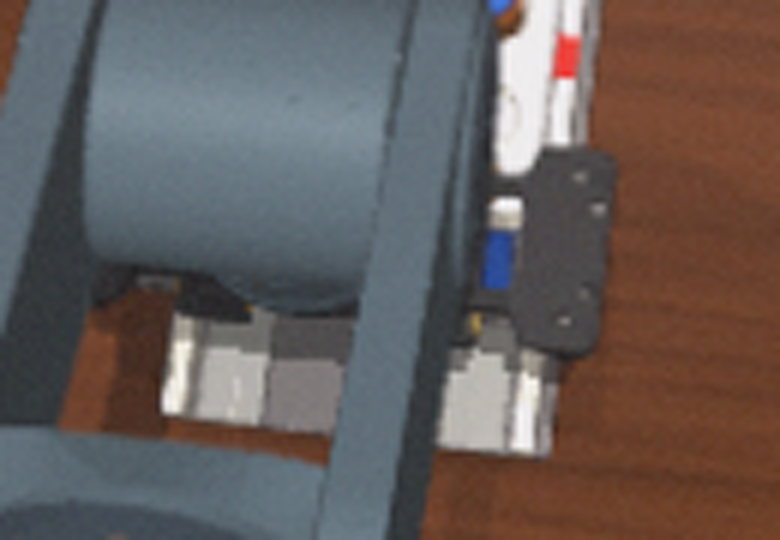

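The top view shows the hand centred laterally as reported. In the side view both the body and the fingertip are about 17 px (roughly 45 mm) higher than the reported pose predicts, and there is no contact force. So the fingertips are really above the wall. I'll back off behind the wall and then correct the height by sight.

Emit:
step_arm(
  moves=[
    [0.006,0,0,0],
    [0.014,0,0,0],
    [0.022,0,0,0],
    [0.03,0,0,0],
    [0.037,0,0,0],
    [0.042,0,0,0],
    [0.044,0,0,0],
    [0.044,0,0,0],
  ],
)

```text
time_s: 6.32
tool_pos: [0.4318, 0.1201, 0.0332]
tcp_rot: [-3.142, 0.0, 3.138]
force: [0.7, -0.4, -0.5]
finger_gap: 0.0397
grasp_force: 0.0
```

```bash
cat > look.py <<'E'
import sys
from h import *
I=ctrl.get_image('side'); c=cv2.resize(I[205:315,320:450,::-1],None,fx=5,fy=5,interpolation=cv2.INTER_CUBIC)
x,y,z=ctrl.sense()['tool_pos']; print(x,y,z,ctrl.sense()['force'])
for dz,col in((0,(0,255,0)),(.045,(0,255,255))):
    P=[[x+a,y+b,z+dz] for b in(.02,.0375) for a in(-.009,.009)]
    for p in (proj('side',P)-[320,205])*5: cv2.circle(c,tuple(int(v) for v in p),3,col,-1)
cv2.imwrite(sys.argv[1],c)
E
python3 look.py pics/s5.png
```

```text
0.4320117507603345 0.12006533670360575 0.03319892584681209 [-1.08382079 -0.04240609 -0.41492755]
```

View pics/s5.png

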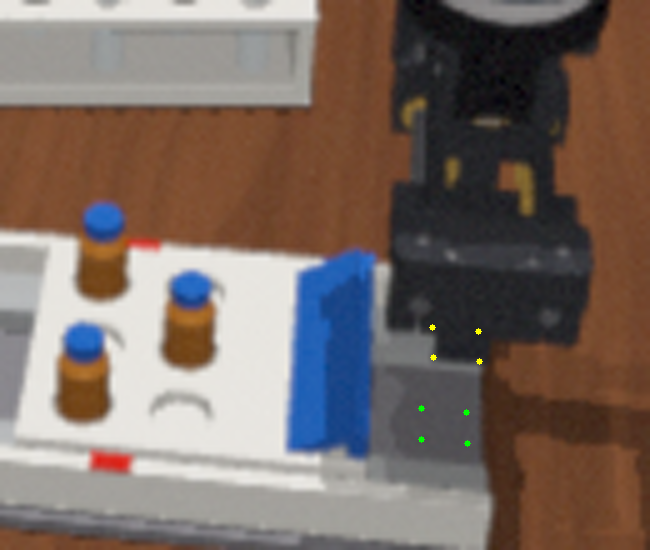

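The fingertip bottom is at crop (435–487, 355), matching the yellow (+45 mm) projection. So the true tip height is about 0.078. I'll lower 30 mm, check numerically, then do the rest.

Emit:
step_arm(
  moves=[
    [0,0,0.004,0],
    [0,0,0.009,0],
    [0,0,0.014,0],
    [0,0,0.019,0],
    [0,0,0.024,0],
    [0,0,0.028,0],
    [0,0,0.03,0],
    [0,0,0.03,0],
  ],
)

```text
time_s: 7.38
tool_pos: [0.4317, 0.1201, 0.003]
tcp_rot: [3.142, -0.0, 3.138]
force: [1.1, 0.3, 0.8]
finger_gap: 0.0402
grasp_force: 0.0
```

```bash
python3 - <<'E'
from h import *
s=ctrl.sense(); x,y,z=s['tool_pos']; print(x,y,z,s['force'])
I=ctrl.get_image('side'); g=I.max(2)
np.set_printoptions(linewidth=200)
print(g[262:300,406:420:2].T)
for dz in(.03,.04,.045,.05): print(dz,proj('side',[[x+a,y+.0375,z+dz] for a in(-.009,.009)]).round(1).tolist())
E
```

```text
0.43168203825497936 0.12006733666310825 0.00298638984928086 [1.05985057 0.27470783 0.81356021]
[[ 45  45  43  43  64  61  67  65  49  39  39  40  36  40  42  39  36  39  42  37  41  42  42  44  35  45  71  83  84  83  85  85  82  80  88 101 110 113]
 [ 42  43  44  48  62  64  90 112  67  41  37  39  40  40  33  40  42  40  41  43  40  42  41  41  40  42  61  83  84  82  85  85  80  82  84  95 109 113]
 [ 43  42  43  50  62  63  58  65  63  45  37  44  39  42  40  40  40  39  41  40  41  41  42  43  39  40  59  81  83  84  83  82  82  85  84  94 111 114]
 [ 45  42  49  52  60  65  61  66  72  46  40  40  39  41  40  42  37  40  39  40  42  39  42  45  39  39  55  78  81  83  81  83  83  84  84  93 109 114]
 [ 48  44  45  44  60  60  62  66  67  49  39  39  40  39  39  41  38  41  39  42  39  36  40  42  40  38  54  80  82  85  82  84  82  81  84  89 107 112]
 [ 42  43  42  40  47  62  65  66  65  47  39  41  42  37  41  42  42  43  33  40  41  42  37  46  54  52  64  69  70  70  68  67  70  70  70  80 100 108]
 [ 43  42  43  46  50  64  65  64  66  55  39  35  36  40  39  43  35  36  36  40  39  40  43  54  66  68  68  64  68  68  67  67  66  66  65  68  69  72]]
0.03 [[413.6, 293.8], [404.5, 293.0]]
0.04 [[414.1, 290.3], [405.0, 289.4]]
0.045 [[414.4, 288.5], [405.2, 287.6]]
0.05 [[414.7, 286.7], [405.5, 285.8]]
```

The tip's lower edge is at row 288, which confirms the +45 mm offset (true z about 0.048). I'll go 14 mm further down to a true 0.034, then approach the wall.

Emit:
step_arm(
  moves=[
    [0,0,0.003,0],
    [0,0,0.006,0],
    [0,0,0.009,0],
    [0,0,0.012,0],
    [0,0,0.014,0],
    [0,0,0.014,0],
  ],
)

```text
time_s: 8.18
tool_pos: [0.4316, 0.1201, -0.0111]
tcp_rot: [-3.142, -0.0, 3.138]
force: [0.1, -0.6, 0.6]
finger_gap: 0.0401
grasp_force: 0.0
```

Emit:
step_arm(
  moves=[
    [-0.002,0,0,0],
    [-0.005,0,0,0],
    [-0.008,0,0,0],
    [-0.011,0,0,0],
    [-0.013,0,0,0],
    [-0.015,0,0,0],
    [-0.017,0,0,0],
    [-0.019,0,0,0],
  ],
)

```text
time_s: 9.18
tool_pos: [0.4509, 0.12, -0.0109]
tcp_rot: [-3.142, -0.0, 3.138]
force: [0.8, 0.4, -0.0]
finger_gap: 0.0405
grasp_force: 0.0
```

Emit:
step_arm(
  moves=[
    [-0.002,0,0,0],
    [-0.004,0,0,0],
    [-0.006,0,0,0],
    [-0.008,0,0,0],
  ],
)

```text
time_s: 9.68
tool_pos: [0.4582, 0.12, -0.0111]
tcp_rot: [-3.142, -0.001, 3.138]
force: [-1.9, -0.4, 0.0]
finger_gap: 0.0396
grasp_force: 1.0
```

Contact is made (about -2 N). I'll push at 20 mm/s.

Emit:
step_arm(
  moves=[
    [-0.0025,0,0,0],
    [-0.005,0,0,0],
    [-0.0075,0,0,0],
    [-0.01,0,0,0],
    [-0.0125,0,0,0],
    [-0.015,0,0,0],
    [-0.0175,0,0,0],
    [-0.02,0,0,0],
  ],
)

```text
time_s: 10.68
tool_pos: [0.479, 0.1199, -0.0109]
tcp_rot: [-3.142, 0.0, 3.138]
force: [-1.0, -0.3, -0.7]
finger_gap: 0.0404
grasp_force: 0.7
```

```bash
cat > chk.py <<'E'
from h import *
s=ctrl.sense(); print(s['time_s'],s['tool_pos'],s['force'])
I=ctrl.get_image('side')
for c,a,p in comps(I,'blue',(290,235,425,300)):
    if a<80: print(c.round(1),a,cast('side',c,.070)[0])
E
python3 chk.py
```

```text
10.675 [ 0.47895832  0.1199009  -0.0108915 ] [-1.0232697 -0.3472015 -0.6613402]
[328.9 248.1] 39 [0.602863   0.08217181 0.07      ]
[346.  261.6] 34 [0.56295049 0.12024296 0.07      ]
[324.5 272.2] 36 [0.6026698  0.15717174 0.07      ]
```

The board follows (24 mm so far, all three vials standing). About 69 mm remain.

Emit:
step_arm(
  moves=[
    [-0.003,0,0,0],
    [-0.006,0,0,0],
    [-0.009,0,0,0],
    [-0.012,0,0,0],
    [-0.015,0,0,0],
    [-0.018,0,0,0],
    [-0.021,0,0,0],
    [-0.024,0,0,0],
  ],
)

```text
time_s: 11.72
tool_pos: [0.5029, 0.1198, -0.0109]
tcp_rot: [-3.142, -0.0, 3.138]
force: [-4.5, -0.3, 3.5]
finger_gap: 0.0401
grasp_force: 2.0
```

Emit:
step_arm(
  moves=[
    [-0.003,0,0,0],
    [-0.006,0,0,0],
    [-0.009,0,0,0],
    [-0.012,0,0,0],
    [-0.015,0,0,0],
    [-0.018,0,0,0],
    [-0.021,0,0,0],
    [-0.024,0,0,0],
  ],
)

```text
time_s: 12.72
tool_pos: [0.527, 0.1197, -0.0109]
tcp_rot: [3.142, 0.0, 3.138]
force: [-4.0, -0.1, 4.3]
finger_gap: 0.04
grasp_force: 2.4
```

```bash
python3 chk.py
```

```text
12.725 [ 0.52699226  0.11973272 -0.01086801] [-4.04757809 -0.10996001  4.32674516]
[306.5 246.4] 38 [0.65088423 0.08252901 0.07      ]
[322.6 259.7] 32 [0.6112794  0.12032515 0.07      ]
[300.5 269.9] 35 [0.6513364  0.15683758 0.07      ]
```

An unexpected upward force of about 4 N has appeared. I'll back off slightly and look.

Emit:
step_arm(
  moves=[
    [0.002,0,0,0],
    [0.004,0,0,0],
    [0.006,0,0,0],
    [0.006,0,0,0],
  ],
)

```text
time_s: 13.28
tool_pos: [0.5207, 0.1197, -0.0109]
tcp_rot: [-3.142, 0.0, 3.138]
force: [-0.4, -0.0, -0.7]
finger_gap: 0.0399
grasp_force: 0.0
```

```bash
python3 - <<'E'
from h import *
print(ctrl.sense()['force'],ctrl.sense()['tool_pos'])
I=ctrl.get_image('side'); c=cv2.resize(I[205:315,270:425,::-1],None,fx=5,fy=5,interpolation=cv2.INTER_CUBIC)
cv2.imwrite('pics/s6.png',c)
E
```

```text
[-0.3506422  -0.01661389 -0.70496071] [ 0.52068551  0.11974542 -0.01085898]
```

View pics/s6.png

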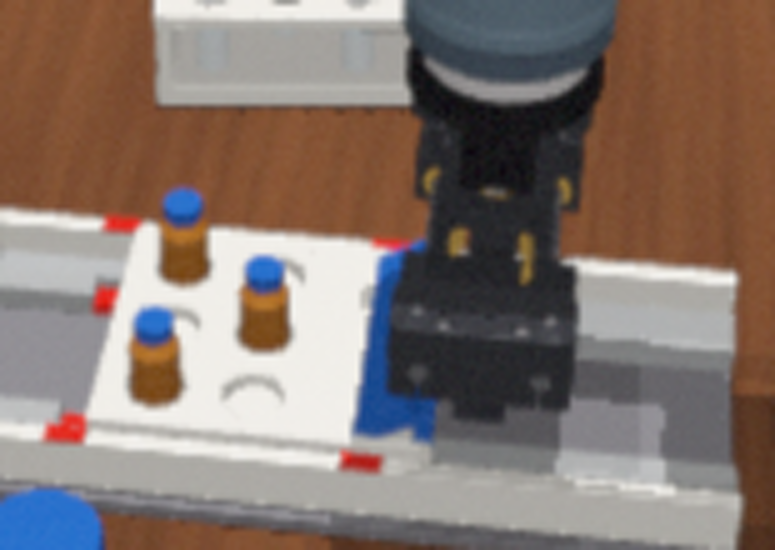

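The image shows the board riding level with all three vials upright at crop (185,235), (265,300) and (155,355), and the finger clear behind the wall. The force vanished off contact, so it was only friction at the face. I'll resume slowly over the last 20 mm.

Emit:
step_arm(
  moves=[
    [-0.002,0,0,0],
    [-0.004,0,0,0],
    [-0.006,0,0,0],
    [-0.008,0,0,0],
    [-0.01,0,0,0],
    [-0.0125,0,0,0],
    [-0.015,0,0,0],
    [-0.0175,0,0,0],
  ],
)

```text
time_s: 14.32
tool_pos: [0.5385, 0.1196, -0.0111]
tcp_rot: [-3.142, 0.0, 3.138]
force: [-1.4, 0.2, -1.0]
finger_gap: 0.04
grasp_force: 0.7
```

Emit:
step_arm(
  moves=[
    [-0.002,0,0,0],
    [-0.004,0,0,0],
    [-0.006,0,0,0],
  ],
)

```text
time_s: 14.7
tool_pos: [0.5444, 0.1196, -0.0108]
tcp_rot: [-3.142, -0.0, 3.138]
force: [-1.2, -0.7, -0.1]
finger_gap: 0.0399
grasp_force: 1.1
```

```bash
python3 chk.py
```

```text
14.7 [ 0.54443171  0.11963892 -0.01082406] [-1.18148202 -0.72333996 -0.1110658 ]
[298.2 247.4] 36 [0.66790972 0.08831019 0.07      ]
[314.4 260.8] 30 [0.62751242 0.12610177 0.07      ]
[292.5 271.5] 32 [0.66657791 0.16352948 0.07      ]
```

The caps' apparent shift (about 6 mm in y at a fixed z) means the board has dropped at both ends. I'll press gently until the notch wall stops it.

Emit:
step_arm(
  moves=[
    [-0.001,0,0,0],
    [-0.002,0,0,0],
  ],
)

```text
time_s: 15.0
tool_pos: [0.5461, 0.1197, -0.0108]
tcp_rot: [-3.142, -0.0, 3.138]
force: [-3.2, -0.8, 3.6]
finger_gap: 0.0403
grasp_force: 1.7
```

Emit:
step_arm(
  moves=[
    [-0.001,0,0,0],
    [-0.0015,0,0,0],
  ],
)

```text
time_s: 15.25
tool_pos: [0.5476, 0.1197, -0.0108]
tcp_rot: [3.142, -0.0, 3.138]
force: [-4.8, 0.5, 4.8]
finger_gap: 0.04
grasp_force: 2.6
```

Emit:
step_arm(
  moves=[
    [-0.0007,0,0,0],
    [-0.0014,0,0,0],
  ],
)

```text
time_s: 15.5
tool_pos: [0.5475, 0.1197, -0.011]
tcp_rot: [-3.141, -0.003, 3.138]
force: [-10.0, -1.1, 8.4]
finger_gap: 0.0397
grasp_force: 5.3
```

```bash
python3 chk.py
```

```text
15.5 [ 0.54753677  0.11965668 -0.01102311] [-10.02321539  -1.07855946   8.41403982]
[297.1 247.5] 37 [0.6701918  0.08865484 0.07      ]
[312.7 260.8] 30 [0.63099525 0.12645019 0.07      ]
[291.4 271.4] 23 [0.66875626 0.16349158 0.07      ]
```

The force rose steeply to 10 N with no further motion, so the board is stopped in the notches. I'll retract straight back, then up and clear.

Emit:
step_arm(
  moves=[
    [0.001,0,0,0],
    [0.002,0,0,0],
    [0.004,0,0,0],
    [0.01,0,0,0],
    [0.02,0,0,0],
    [0.032,0,0,0],
    [0.044,0,0,0],
    [0.055,0,0,0],
  ],
)

```text
time_s: 16.55
tool_pos: [0.4931, 0.1199, -0.0109]
tcp_rot: [3.142, -0.0, 3.138]
force: [0.2, -0.2, 0.2]
finger_gap: 0.0401
grasp_force: 0.0
```

Emit:
step_arm(
  moves=[
    [0.01,0,0,0],
    [0.015,0,-0.02,0],
    [0.015,0,-0.05,0],
    [0.02,0,-0.08,0],
    [0.04,0,-0.11,0],
    [0.06,0,-0.14,0],
    [0.08,0.03,-0.16,0],
    [0.09,0.06,-0.17,0],
  ],
)

```text
time_s: 17.55
tool_pos: [0.404, 0.1807, 0.1605]
tcp_rot: [3.141, 0.002, 3.137]
force: [0.4, 1.1, -0.1]
finger_gap: 0.0398
grasp_force: 0.0
```

Emit:
step_arm(
  moves=[
    [0,0.03,0,0],
    [0,0.07,0,0],
    [0,0.11,0,0],
    [0,0.15,0,0],
    [0,0.18,0,0],
    [0,0.2,0,0],
    [0,0.2,0,0],
    [0,0.2,0,0],
  ],
)

```text
time_s: 18.55
tool_pos: [0.4051, 0.3793, 0.1589]
tcp_rot: [-3.141, -0.0, 3.137]
force: [0.8, 0.2, 0.0]
finger_gap: 0.0403
grasp_force: 0.0
```

```bash
python3 chk.py; python3 - <<'E'
from h import *
im=[]
for n,b in(('top',(215,160,325,340)),('side',(240,230,430,330))):
    I=ctrl.get_image(n); c=I[b[1]:b[3],b[0]:b[2],::-1]
    im.append(cv2.resize(c,None,fx=2.4,fy=2.4,interpolation=cv2.INTER_CUBIC))
    if n=='top':
        for c,a,p in comps(I,'blue',(222,170,312,335)): print(n,c.round(1),a)
a,b=im; o=np.zeros((a.shape[0],a.shape[1]+b.shape[1],3),np.uint8); o[:,:a.shape[1]]=a; o[:b.shape[0],a.shape[1]:]=b
cv2.imwrite('pics/end.png',o)
E
```

```text
18.55 [0.40507625 0.37928937 0.15892854] [0.76675943 0.21628399 0.04567208]
[297.1 247.5] 37 [0.6701918  0.08865484 0.07      ]
[313.  260.8] 36 [0.63047359 0.12622697 0.07      ]
[291.4 271.1] 25 [0.66904827 0.16272618 0.07      ]
top [254.1 210.8] 22
top [265.7 257.2] 510
```

View pics/end.png

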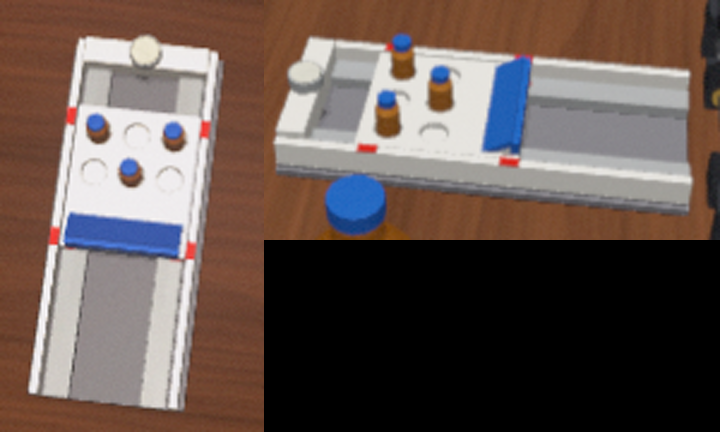

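The final views show the board seated level between the red marks, with its wall beside the rear pair at top-crop (55,235) and (190,250). All three vials are upright and the hand is clear. I'll hand it in.

```bash
python3 -c "
from bench import ctrl; print(ctrl.job_done())"
```

```text
the job is handed in; nothing more can be done
None
```

I pushed the vial board along its rails until its feet dropped into the red notches and it sat level; all three vials stayed upright and untouched, the hand is clear, and the job is handed in. The arm's reported height reads about 45 mm too low, so on the first approach the fingers passed over the wall without touching anything; I set the height from the camera instead.

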